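Stack the spare stack-nest bins on the coffee-pod bin

TASK

The two empty bins are nested one inside the other; add them to the bin of coffee pods so that all three stand as one tower, each bin turned end for end to the one below so that it stands on that bin's ledges instead of dropping down into it. Build the tower on the pod bin where it stands, with the pods left in it, set each bin down gently rather than dropping it, and do not disturb the frother, mug and sugar jar.

Things in the scene. Friction and masses are not known exactly. Their poses are not given: they have to be found in the camera images.
- pod_bin: white plastic stack-nest bin holding three pods, 184 mm long (x) x 66 wide (y) x 70 tall, 0.12 to 0.19 kg, in front of the robot, any way round. Origin under its centre, z up, low front at -x. Three ledges inside, tops 62 mm up: both front corners, middle of the back. The foot (0 to 32 mm up; 171 x 53 mm at its bottom) has cut-outs at the same three places. All three bins: same mould, same frame
- pod_bin_front (a point): middle of the pod bin's low front edge, (-92, 0, 40) mm in its frame: the front has a 28 mm wide gap open from 40 mm up; the back (+x) is closed, with a flat 12 mm finger lip beyond the 184. A bin set on another with its front over that one's back rests on its ledges, 62 mm higher, foot 8 mm inside the rim, 4 mm play each way; set the same way round on an empty one it drops in to 38 mm higher
- spare_top: empty white bin of the same mould (184 x 66 x 70 mm, front at -x, origin under its centre), 0.09 to 0.16 kg. Grip it across the 66 mm at mid-length: its sides are straight and upright from 32 to 70 mm up. At the start nested loosely, same way round, in spare_low, 38 mm above it, so these sides stand clear over that rim; 35 mm straight up frees it
- spare_top_front (a point): middle of spare_top's low front edge, at (-92, 0, 40) mm in its frame
- spare_low: empty white bin of the same mould (184 x 66 x 70 mm, front at -x, origin under its centre), 0.09 to 0.16 kg. At the start it stands on the counter, roughly crosswise to the pod bin, to the left or right of the pod bin, with spare_top nested in it
- spare_low_front (a point): middle of spare_low's low front edge, at (-92, 0, 40) mm in its frame
- pod0: coffee pod, black cup with foil lid, 44 mm across, 43 mm tall, standing loose in the pod bin (front one), origin under its centre
- pod1: coffee pod, black cup with foil lid, 44 mm across, 43 mm tall, standing loose in the pod bin (middle one), origin under its centre
- pod2: coffee pod, black cup with foil lid, 44 mm across, 43 mm tall, standing loose in the pod bin (back one), origin under its centre
- frother: milk frother, black and steel cylinder 92 mm across, 164 mm tall, standing on the side of the pod bin opposite to the spare bins; leave alone. Origin under its centre
- mug: white mug, upside down, 82 mm across, 95 mm tall, handle reaching 74 mm from its axis, beyond the bins; leave alone. Origin under its centre
- sugar_jar: glass sugar jar with steel cap, 84 mm across, 105 mm tall, beyond the bins; leave alone. Origin under its centre
Not all that is in view belongs to the job. Leave any pink or purple look-alike of the spare_top alone.

How it is judged:
At the end, for the whole second after the job is handed in: Both spare bins stand on the pod bin as one level tower, each seated 62 mm (59 to 66) above the bin below, within 10 mm of centre, its front over the other's back; all at rest; the pod bin within 40 mm of its start; the three pods still in it (((z of spare_top in the frame of pod_bin between 0.059 and 0.066 m and x of spare_top in the frame of pod_bin between -0.01 and 0.01 m and y of spare_top in the frame of pod_bin between -0.01 and 0.01 m and x of spare_top_front in the frame of pod_bin above 0.07 m and z of spare_low in the frame of spare_top between 0.059 and 0.066 m and x of spare_low in the frame of spare_top between -0.01 and 0.01 m and y of spare_low in the frame of spare_top between -0.01 and 0.01 m and x of spare_low_front in the frame of spare_top above 0.07 m) or (z of spare_low in the frame of pod_bin between 0.059 and 0.066 m and x of spare_low in the frame of pod_bin between -0.01 and 0.01 m and y of spare_low in the frame of pod_bin between -0.01 and 0.01 m and x of spare_low_front in the frame of pod_bin above 0.07 m and z of spare_top in the frame of spare_low between 0.059 and 0.066 m and x of spare_top in the frame of spare_low between -0.01 and 0.01 m and y of spare_top in the frame of spare_low between -0.01 and 0.01 m and x of spare_top_front in the frame of spare_low above 0.07 m)) and angle between each of pod_bin, spare_top, spare_low's own z axis and vertical below 0.06 rad and linear speed of each of pod_bin, spare_top, spare_low below 0.02 m/s and distance of pod_bin from where it was at the start of the episode below 0.04 m and distance between each of pod0, pod1, pod2 and pod_bin below 0.075 m); the robot touches nothing.
It fails at once if a bin slammed or pressed on another (over 40 N between two bins) (contact force between pod_bin and spare_top above 40 N or contact force between any of pod_bin, spare_top and spare_low above 40 N).
It fails at once if a spare bin dropped: falling at over 0.55 m/s (a fall of about 15 mm) with no finger on it ((linear speed of spare_top above 0.55 m/s and contact force between the fingers and spare_top below 0.01 N) or (linear speed of spare_low above 0.55 m/s and contact force between the fingers and spare_low below 0.01 N)).
It fails at once if frother, mug or sugar jar moved over 30 mm or tipped (distance of any of frother, mug, sugar_jar from where it was at the start of the episode above 0.03 m or angle between any of frother, mug, sugar_jar's own z axis and vertical above 0.3 rad).
It also fails if it takes over 61 s, if anything falls off the work surface, if the arm or the gripper's body presses on something with over 40 N, if the wrist force passes 120 N, or if a joint passes its speed limit or range.

ROBOT

A 6-joint arm with a two-finger parallel gripper is mounted at the origin on the work surface. World frame = base frame: x ahead of the robot, y to its left, z up, the work surface at z = 0. Lengths are in m, angles in rad, forces in N, time in s.
With the tool pointing down it reaches from about 0.3 to 0.775 m from the base axis. Payload 14.6 kg.
Tool frame: the origin (TCP) lies at the very end of the fingers, on their centre line; the grasp point (between the pads) lies 19 mm behind it; z points along the fingers, y is the direction in which the jaws open and shut (so a half turn about z gives the same grasp; the last joint's range is limited). The gripper opens to 94 mm and grips with 3 to 60 N. Pads are 16 mm wide; open, the fingers measure 119 mm over their backs; the gripper's body (75 mm by 177 mm) begins 78 mm behind the grasp point.
Start: joints at [1.126, 0.3, 1.521, -0, 1.321, -0.067], TCP at [0.203, 0.511, 0.205] pointing down, gripper open.
Joint ranges: [-3.03, 3.03], [-0.79, 2.21], [0.23, 2.52], [-1.04, 4.18], [0, 3.07], [-2.55, 2.55]. Speed limits (rad/s): [2.22, 2.22, 2.57, 3.14, 3.14, 3.14].

INTERFACE

Orientations are given as [roll, pitch, yaw] about the fixed x, y, z axes, in that order (R = Rz(yaw) Ry(pitch) Rx(roll)).
In Python, from station import ctrl, eyes gives the robot as it stands.
- The arm moves only by the tool jog_arm, never from a script. Its argument "moves" is a list of rows, each a list of 3 entries, a list of its own where there are three numbers: the shift along the world's x, y, z in mm, then the turn, a rotation vector about the world's x, y, z in units of 5 degrees (1.0 is 5 degrees), then the finger opening in mm, from 0 to 94. In form: [[[tx, ty, tz], [wx, wy, wz], jaw], ...]. A call has 1 to 5 rows; each row is the pose to reach, as a shift and turn from the pose commanded when the call began; what a row does not reach only later rows make up. A row lasts 1/12 s, in which the tool goes at most 41.7 mm and 7.16 degrees, less where a joint would pass 70% of its speed; a pose out of reach is approached as far as the arm can. A call with a gripper value outside its range is refused whole. The fingers move at their own pace and stop on an object; "squeeze" is the grip in N (left out, the last holds). Time passes only in rows, so rows that repeat a pose let the fingers close. It gives the time, the measured TCP pose, the force and the opening at its end, in the units of the state.
- ctrl.get_obs(): the state, without advancing time (a new reading comes with each control period).
- eyes.camera(name): name is "side" or "top" or "wrist"; returns a dict with "frame" (384x512x3 uint8, red, green, blue), "vertical_fov" (degrees; the focal length in pixels is half the picture's height over the tangent of half this angle, whatever the lens; pixels are square), "cx", "cy" (the principal point, pixels), "eye" and "attitude" of the camera in the world; the wrist camera has in their place "hand_eye" (4x4, takes a point from camera to tool coordinates, whose origin is the TCP and whose axes are the flange's). Camera axes: x right, y down, z forward; pixel columns grow to the right and rows downward; lengths in m; the calibration is good to about 2 mm. The wrist camera is an equidistant fisheye: a pixel r from the principal point sees the ray r / f radians off the axis. A picture is of the moment at which its call begins: read the wrist's pose just before it. There is no depth.
- ctrl.hand_in(): hands the job in, once; it reports no verdict.
The state is a dict: "time_s": time; "qpos": joint angles; "joint_vel": joint speeds; "tau": joint torques, N m; "ee_pos": TCP position; "eef_rot": TCP orientation; "force": force on the tool from outside, world axes, zero at the start; "moment": the same for the moment, N m; "grip_width": finger opening in m.
Only numpy, scipy, OpenCV 4.12 (cv2) and the standard library are available. Lean on these libraries where they do the work, as an engineer would, in place of code of your own. Each camera call takes 0.05 s, during which the arm holds its last target.

## Working session

There is one attempt and no reset: what is moved stays moved. The work goes in short steps, Python scripts to look and compute and a tool call to move; the robot and the scene stay as the last step left them, time stands still between calls to the robot, and variables do not carry over. Pictures are saved under pics/ and viewed, and the job is handed in when it is done.

Besides the shell and the picture viewer there is one more tool, called by a JSON object that holds its "fn" and its "kwargs", one argument or row to a line. jog_arm: Moves the arm, as the interface text tells. Its arguments: {"type":"object","properties":{"moves":{"type":"array","items":{"type":"array"}},"squeeze":{"type":"number"}},"required":["moves"]}

```bash
mkdir -p pics; ls; python3 - <<'E'
from station import ctrl, eyes
import cv2
print(ctrl.get_obs())
for n in ["side","top","wrist"]:
    c=eyes.camera(n); cv2.imwrite(f"pics/{n}0.png",cv2.cvtColor(c["frame"],cv2.COLOR_RGB2BGR))
    print(n,{k:v for k,v in c.items() if k!="frame"})
E
```

```text
pics
{'time_s': 0.0, 'qpos': array([ 1.12638577e+00,  3.00482838e-01,  1.52157994e+00, -2.88227880e-05,
        1.32070664e+00, -6.66220653e-02]), 'joint_vel': array([ 0.00206435, -0.00162704, -0.00023709, -0.00100737, -0.00043869,
        0.00096062]), 'tau': array([ 5.97305007e-04, -5.31811488e+01, -3.52737236e+01,  7.08424137e-02,
        2.43438041e-02, -7.52624169e-05]), 'ee_pos': array([0.20278298, 0.51096715, 0.20488038]), 'eef_rot': array([-3.14041664e+00, -5.04849327e-05,  2.76381128e+00]), 'force': array([ 0.69279842, -0.18947243,  0.40330996]), 'moment': array([ 0.03554141, -0.00653795,  0.01448585]), 'grip_width': 0.09388396255672414}
side {'vertical_fov': 56.91048453838239, 'cx': 255.1751658902962, 'cy': 190.35343753838558, 'eye': array([-0.0573675 , -0.54106602,  0.83286186]), 'attitude': array([-2.37275109, -0.0126731 , -0.77344785])}
top {'vertical_fov': 56.77927633475416, 'cx': 253.956122923801, 'cy': 191.66572205388047, 'eye': array([ 0.3687466 , -0.0272454 ,  0.97128765]), 'attitude': array([-3.04797762,  0.0209277 , -1.59594489])}
wrist {'vertical_fov': 65.70646984690485, 'cx': 253.46427407155858, 'cy': 194.1824863072194, 'hand_eye': array([[-1.28228463e-04, -9.69731356e-01, -2.44174284e-01,
         7.06926050e-02],
       [ 9.99998376e-01,  3.14535773e-04, -1.77432057e-03,
        -1.31384178e-04],
       [ 1.79741584e-03, -2.44174115e-01,  9.69729741e-01,
        -1.79547976e-01],
       [ 0.00000000e+00,  0.00000000e+00,  0.00000000e+00,
         1.00000000e+00]])}
```

View pics/top0.png

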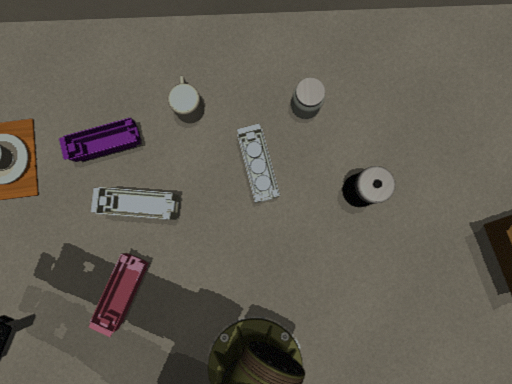

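View pics/side0.png

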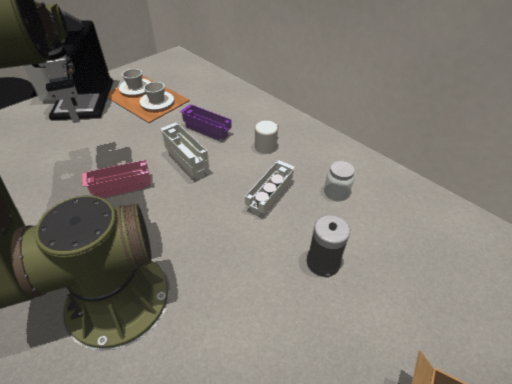

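View pics/wrist0.png

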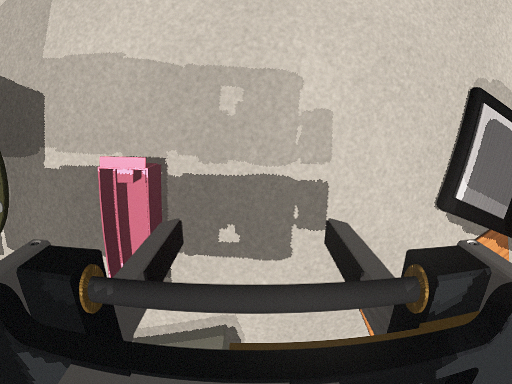

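The top view has the pod bin with its three pods at about (257,163), the white nested spares at (136,204), and the purple and pink look-alikes at (100,140) and (118,293). I'll enlarge both bins to find their ends.

```bash
cat > h.py <<'E'
import numpy as np, cv2
from scipy.spatial.transform import Rotation as R
def cam(c):
    f=c["frame"].shape[0]/2/np.tan(np.radians(c["vertical_fov"])/2)
    return f
def pose(c,obs=None):
    if "eye" in c: return R.from_euler('xyz',c["attitude"]).as_matrix(),np.array(c["eye"])
    Rt=R.from_euler('xyz',obs["eef_rot"]).as_matrix(); H=c["hand_eye"]
    return Rt@H[:3,:3], Rt@H[:3,3]+obs["ee_pos"]
def px2w(c,uv,z,obs=None):
    f=cam(c); M,e=pose(c,obs); u=(np.array(uv,float)-[c["cx"],c["cy"]])
    if "eye" in c: d=np.array([u[0]/f,u[1]/f,1])
    else:
        r=np.hypot(*u); t=r/f; d=np.array([*(u/r*np.sin(t)),np.cos(t)])
    d=M@d
    return e+d*(z-e[2])/d[2]
def w2px(c,p,obs=None):
    f=cam(c); M,e=pose(c,obs); q=M.T@(np.array(p)-e)
    if "eye" in c: return np.array([c["cx"]+f*q[0]/q[2],c["cy"]+f*q[1]/q[2]])
    r=np.hypot(q[0],q[1]); t=np.arctan2(r,q[2]); return np.array([c["cx"],c["cy"]])+f*t*q[:2]/r
def crop(c,u0,v0,u1,v1,s,name):
    im=cv2.cvtColor(c["frame"],cv2.COLOR_RGB2BGR)[v0:v1,u0:u1]
    im=cv2.resize(im,None,fx=s,fy=s,interpolation=cv2.INTER_CUBIC)
    cv2.imwrite("pics/"+name,im)
E
python3 - <<'E'
from station import ctrl, eyes
from h import *
c=eyes.camera("top")
crop(c,80,115,290,215,3.8,"topc.png")
s=eyes.camera("side"); crop(s,150,110,310,220,5,"sidec.png")
E
```

```text
(no output)
```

View pics/topc.png

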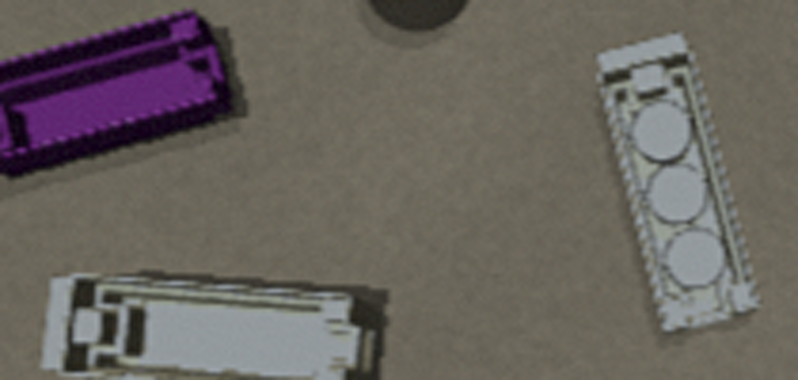

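View pics/sidec.png

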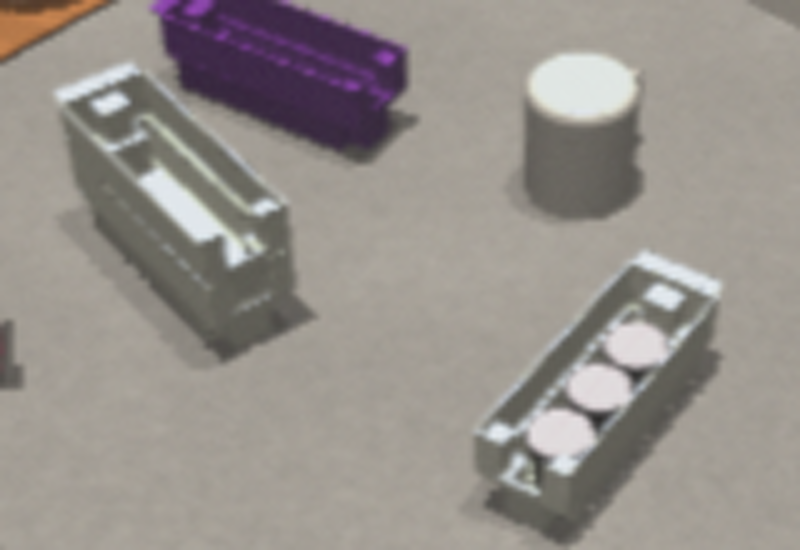

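```bash
python3 - <<'E'
from station import ctrl, eyes
from h import *
c=eyes.camera("top")
crop(c,85,175,190,230,7,"spc.png")
o=lambda p:(np.array(p)+.5)/3.8+[80,115]-.5
for p in [(598,58),(682,34),(668,330),(758,302)]: print(px2w(c,o(p),.07))
for p in [(52,278),(352,296)]: print(px2w(c,o(p),.108))
E
```

```text
[0.61589665 0.02941129 0.07      ]
[ 0.6308552  -0.02833529  0.07      ]
[ 0.42870003 -0.01360864  0.07      ]
[ 0.44586983 -0.07431185  0.07      ]
[0.47059686 0.3848259  0.108     ]
[0.45356036 0.18916404 0.108     ]
```

View pics/spc.png

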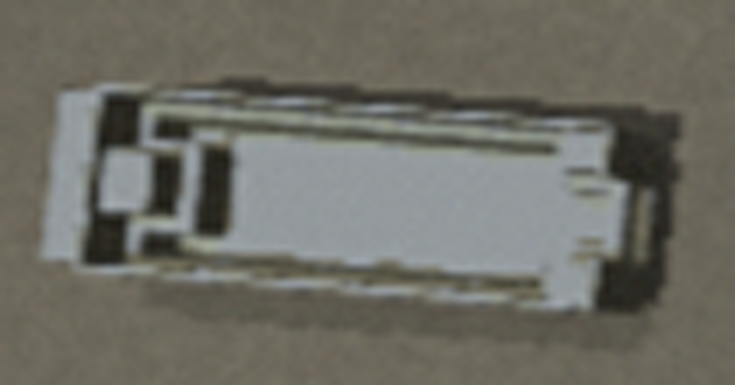

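```bash
cat >> h.py <<'E'
from scipy.optimize import least_squares
# rim corners in bin frame: back-lip left/right, front left/right (y+ is left looking from front to back? y axis as given)
RIM=np.array([[.104,.033],[.104,-.033],[-.092,.033],[-.092,-.033]])
def fit(pts,model=RIM):
    pts=np.array(pts)[:,:2]
    a=model-model.mean(0); b=pts-pts.mean(0)
    yaw=np.arctan2((a[:,0]*b[:,1]-a[:,1]*b[:,0]).sum(),(a*b).sum())
    Rm=np.array([[np.cos(yaw),-np.sin(yaw)],[np.sin(yaw),np.cos(yaw)]])
    t=pts.mean(0)-Rm@model.mean(0)
    return t,yaw,(pts-(model@Rm.T+t))*1000
E
python3 - <<'E'
from station import ctrl, eyes
from h import *
c=eyes.camera("top")
o=lambda p:(np.array(p)+.5)/3.8+[80,115]-.5
o7=lambda p:(np.array(p)+.5)/7+[85,175]-.5
tp,yp,r=fit([px2w(c,o(p),.07) for p in [(598,58),(682,34),(668,330),(758,302)]]); print(tp,yp,r)
# lip at +y: bin x axis ~ +y world; bin +y = world -x  -> lower in image
ts,ys,r=fit([px2w(c,o7(p),.108) for p in [(42,260),(60,90),(597,308),(612,122)]]); print(ts,ys,r)
im=cv2.cvtColor(c["frame"],cv2.COLOR_RGB2BGR)
s=3;im=cv2.resize(im[100:260,60:320],None,fx=s,fy=s,interpolation=cv2.INTER_CUBIC)
for t,y,zs in [(tp,yp,(.07,)),(ts,ys,(.108,))]:
  for z in zs:
    Rm=R.from_euler('z',y).as_matrix()
    P=[w2px(c,Rm@np.array([*RIM[i],z])+[*t,0]) for i in (0,1,3,2)]
    P=((np.array(P)+.5-[60,100])*s-.5)
    cv2.polylines(im,[np.int32(P)],True,(0,0,255),1)
cv2.imwrite("pics/ov.png",im)
E
```

```text
[ 0.52449907 -0.02312365] 0.2376523392461771 [[-1.91040987 -4.02138232]
 [-2.4896896   2.37699096]
 [ 1.38406005 -0.89867821]
 [ 3.01603942  2.54306956]]
[0.43144979 0.28426423] 1.4739936741945696 [[ 3.09383654 -0.38167189]
 [-2.84227309  0.68451382]
 [ 0.27709128 -0.60540087]
 [-0.52865472  0.30255895]]
```

View pics/ov.png

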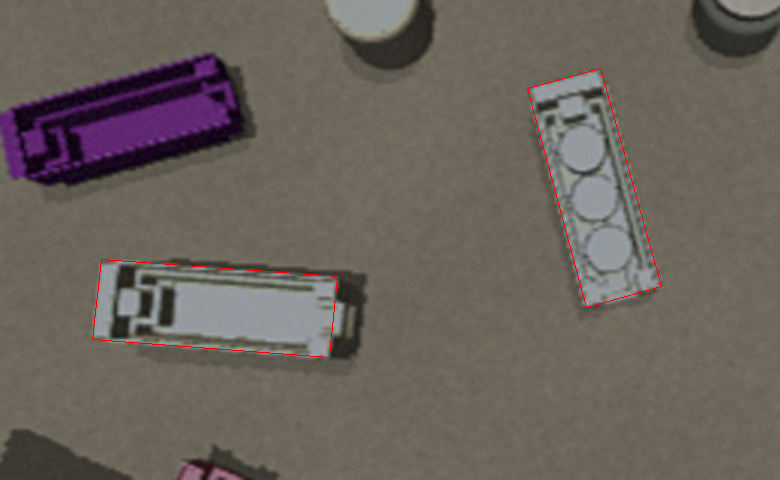

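{"fn": "jog_arm", "kwargs": {
  "moves": [
    [[22, -22, 0], [0, 0, -1.4], 94],
    [[44, -44, 0], [0, 0, -2.8], 94],
    [[66, -66, 0], [0, 0, -4.2], 94],
    [[88, -88, 0], [0, 0, -5.6], 94],
    [[110, -110, 0], [0, 0, -7], 94]
  ]
}}

```text
time_s: 0.77
ee_pos: [0.3137, 0.4, 0.2055]
eef_rot: [3.141, -0.0, 2.147]
force: [0.7, 0.6, -0.2]
grip_width: 0.0938
```

{"fn": "jog_arm", "kwargs": {
  "moves": [
    [[22, -22, 0], [0, 0, -1.4], 94],
    [[44, -44, 0], [0, 0, -2.8], 94],
    [[66, -66, 0], [0, 0, -4.2], 94],
    [[88, -88, 0], [0, 0, -5.6], 94],
    [[108, -107, 0], [0, 0, -7], 94]
  ]
}}

```text
time_s: 1.18
ee_pos: [0.4219, 0.2927, 0.2055]
eef_rot: [3.141, -0.0, 1.536]
force: [-0.4, 0.6, 0.5]
grip_width: 0.0938
```

{"fn": "jog_arm", "kwargs": {
  "moves": [
    [[10, -10, 0], [0, 0, -0.8], 94],
    [[10, -10, 0], [0, 0, -0.8], 94],
    [[10, -10, 0], [0, 0, -0.8], 94]
  ]
}}

```text
time_s: 1.43
ee_pos: [0.431, 0.2839, 0.2053]
eef_rot: [-3.141, 0.0, 1.473]
force: [-1.3, 0.6, 0.5]
grip_width: 0.0939
```

```bash
python3 - <<'E'
from station import ctrl, eyes
from h import *
o=ctrl.get_obs(); print(o["qpos"],o["ee_pos"],o["eef_rot"])
c=eyes.camera("wrist"); crop(c,0,0,512,384,1.56,"w1.png")
E
```

```text
[5.11535942e-01 2.24652007e-01 1.61615742e+00 1.27688087e-04
 1.30106007e+00 6.09548283e-01] [0.43096881 0.28394694 0.20531953] [-3.14129521e+00  5.75947570e-05  1.47274995e+00]
```

View pics/w1.png

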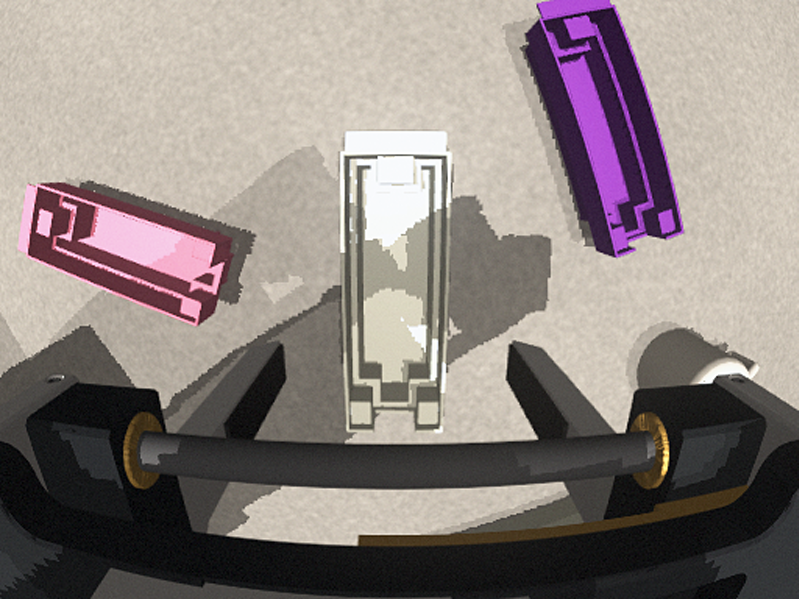

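```bash
python3 - <<'E'
from station import ctrl, eyes
from h import *
o=ctrl.get_obs()
c=eyes.camera("wrist")
s=lambda p:(np.array(p)+.5)/1.56-.5
RB=np.array([[.092,.033],[.092,-.033],[-.092,.033],[-.092,-.033]])
P=[px2w(c,s(p),.108,o) for p in [(339,152),(452,153),(348,432),(441,431)]]
print(np.array(P)); t,y,r=fit(P,RB); print(t,y,r)
print([px2w(c,s(p),.108,o) for p in [(343,131),(448,131)]])
E
```

```text
[[0.40582059 0.37981741 0.108     ]
 [0.47225784 0.37276399 0.108     ]
 [0.38903692 0.19744902 0.108     ]
 [0.45241027 0.19216313 0.108     ]]
[0.42988141 0.28554839] 1.4708759476829796 [[-0.40279708 -0.56397922]
 [ 0.36364519 -1.03362604]
 [ 1.16829864  0.14985977]
 [-1.12914675  1.4477455 ]]
[array([0.40943911, 0.39218915, 0.108     ]), array([0.47113928, 0.38619972, 0.108     ])]
```

{"fn": "jog_arm", "kwargs": {
  "moves": [
    [[-1, 1.5, -30], [0, 0, 0], 94],
    [[-1, 1.5, -60], [0, 0, 0], 94],
    [[-1, 1.5, -90], [0, 0, 0], 94],
    [[-1, 1.5, -115], [0, 0, 0], 94],
    [[-1, 1.5, -129], [0, 0, 0], 94]
  ],
  "squeeze": 15
}}

```text
time_s: 1.95
ee_pos: [0.4281, 0.286, 0.0737]
eef_rot: [-3.139, 0.002, 1.475]
force: [0.2, 0.2, -0.1]
grip_width: 0.0939
```

{"fn": "jog_arm", "kwargs": {
  "moves": [
    [[0, 0, 0], [0, 0, 0], 80],
    [[0, 0, 0], [0, 0, 0], 74],
    [[0, 0, 0], [0, 0, 0], 70],
    [[0, 0, 0], [0, 0, 0], 66],
    [[0, 0, 0], [0, 0, 0], 60]
  ]
}}

```text
time_s: 2.37
ee_pos: [0.4303, 0.2862, 0.0776]
eef_rot: [3.14, -0.001, 1.473]
force: [0.6, 1.1, 5.2]
grip_width: 0.0662
```

{"fn": "jog_arm", "kwargs": {
  "moves": [
    [[0, 0, 0], [0, 0, 0], 55],
    [[0, 0, 0], [0, 0, 0], 55],
    [[0, 0, 0], [0, 0, 0], 55]
  ]
}}

```text
time_s: 2.62
ee_pos: [0.4303, 0.2862, 0.0776]
eef_rot: [3.14, -0.001, 1.472]
force: [-0.4, 0.6, 6.8]
grip_width: 0.0662
```

{"fn": "jog_arm", "kwargs": {
  "moves": [
    [[0, 0, 4], [0, 0, 0], 55],
    [[0, 0, 10], [0, 0, 0], 55],
    [[0, 0, 16], [0, 0, 0], 55],
    [[0, 0, 23], [0, 0, 0], 55],
    [[0, 0, 30], [0, 0, 0], 55]
  ]
}}

```text
time_s: 3.03
ee_pos: [0.4299, 0.2857, 0.1073]
eef_rot: [3.141, -0.0, 1.472]
force: [0.0, -0.6, -2.6]
grip_width: 0.0661
```

{"fn": "jog_arm", "kwargs": {
  "moves": [
    [[0, 0, 8], [0, 0, 0], 55],
    [[0, 0, 16], [0, 0, 0], 55],
    [[0, 0, 27], [0, 0, 0], 55],
    [[0, 0, 38], [0, 0, 0], 55],
    [[0, 0, 50], [0, 0, 0], 55]
  ]
}}

```text
time_s: 3.45
ee_pos: [0.4298, 0.2857, 0.1576]
eef_rot: [3.142, -0.0, 1.472]
force: [-0.3, 0.2, -1.9]
grip_width: 0.0662
```

```bash
python3 - <<'E'
from station import ctrl, eyes
from h import *
o=ctrl.get_obs(); print(o["ee_pos"],o["eef_rot"],o["force"])
c=eyes.camera("wrist"); crop(c,0,0,512,384,1.56,"w2.png")
c=eyes.camera("side"); crop(c,130,70,330,220,4,"s2.png")
c=eyes.camera("top"); crop(c,60,90,300,230,3.3,"t2.png")
E
```

```text
[0.42984234 0.28568538 0.15764155] [ 3.14153328e+00 -3.06184497e-05  1.47227024e+00] [-0.34696679  0.20873918 -1.8797395 ]
```

View pics/w2.png

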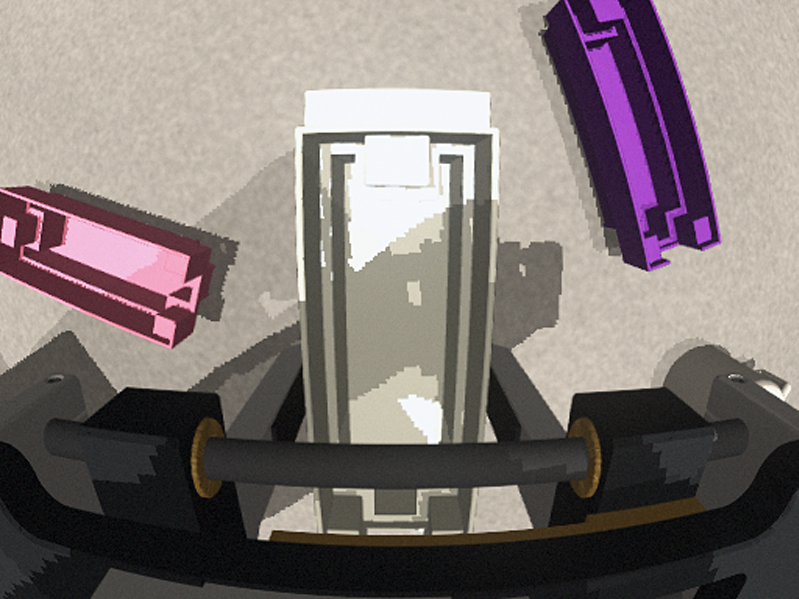

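View pics/s2.png

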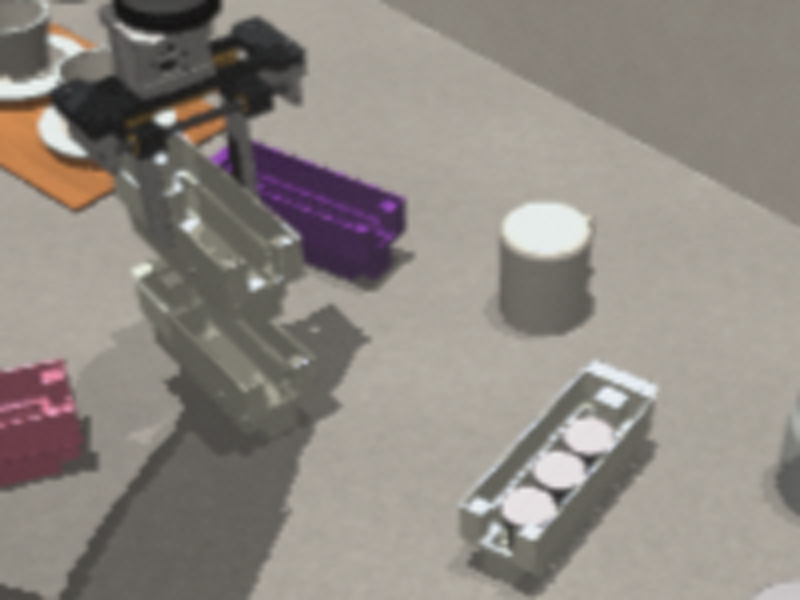

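View pics/t2.png

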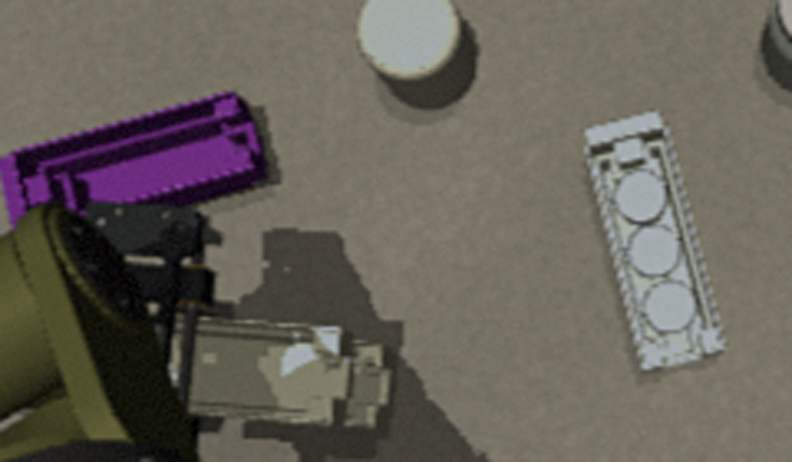

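```bash
cat >> h.py <<'E'
def overlay(c,boxes,u0,v0,u1,v1,s,name,obs=None):
    im=cv2.cvtColor(c["frame"],cv2.COLOR_RGB2BGR)[v0:v1,u0:u1]
    im=cv2.resize(im,None,fx=s,fy=s,interpolation=cv2.INTER_CUBIC)
    pr=lambda p:np.int32(np.round(((w2px(c,p,obs)+.5-[u0,v0])*s-.5)*16))
    for t,y,z,col in boxes:
        Rm=R.from_euler('z',y).as_matrix()
        for L,zz in ((np.array([[.104,.033],[.104,-.033],[-.092,-.033],[-.092,.033]]),z+.07),(np.array([[.092,.033],[.092,-.033]]),z+.07),(np.array([[.0855,.0265],[.0855,-.0265],[-.0855,-.0265],[-.0855,.0265]]),z)):
            P=[pr(Rm@np.array([*q,zz])+[*t,0]) for q in L]
            cv2.polylines(im,[np.array(P)],True,col,1,cv2.LINE_AA,4)
    cv2.imwrite("pics/"+name,im)
E
python3 - <<'E'
from station import ctrl, eyes
from h import *
b=[((.5245,-.0231),.236,0,(0,0,255))]
c=eyes.camera("top"); overlay(c,b,225,115,290,215,6,"ot.png")
c=eyes.camera("side"); overlay(c,b,235,150,305,225,8,"os.png")
a=cv2.imread("pics/ot.png");d=cv2.imread("pics/os.png")
o=ctrl.get_obs();c=eyes.camera("wrist")
s=lambda p:(np.array(p)+.5)/1.56-.5
for p in [(298,131),(497,131)]: print(px2w(c,s(p),o["ee_pos"][2]+.0304,o))
E
```

```text
[0.40706441 0.37800598 0.18648663]
[0.4707144  0.37176128 0.18648663]
```

View pics/ot.png

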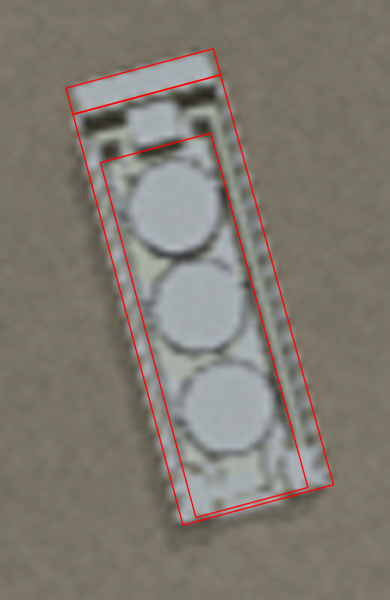

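View pics/os.png

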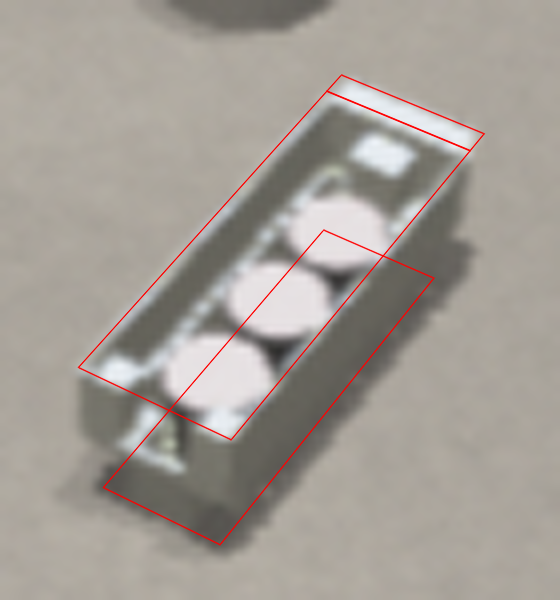

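{"fn": "jog_arm", "kwargs": {
  "moves": [
    [[4, -12, 5], [0, 0, 0.8], 55],
    [[9, -28, 10], [0, 0, 1.9], 55],
    [[13, -44, 14], [0, 0, 3.0], 55],
    [[18, -60, 18], [0, 0, 4.2], 55],
    [[23, -77, 18], [0, 0, 5.4], 55]
  ]
}}

```text
time_s: 4.17
ee_pos: [0.453, 0.2081, 0.1745]
eef_rot: [-3.142, -0.0, 1.949]
force: [0.1, 0.8, -1.7]
grip_width: 0.0657
```

{"fn": "jog_arm", "kwargs": {
  "moves": [
    [[5, -16, 0], [0, 0, 1.1], 55],
    [[9, -31, 0], [0, 0, 2.2], 55],
    [[14, -46, 0], [0, 0, 3.3], 55],
    [[19, -62, 0], [0, 0, 4.4], 55],
    [[24, -77, 0], [0, 0, 5.5], 55]
  ]
}}

```text
time_s: 4.58
ee_pos: [0.4768, 0.1308, 0.1738]
eef_rot: [-3.141, -0.001, 2.428]
force: [0.9, 0.5, -0.7]
grip_width: 0.0659
```

{"fn": "jog_arm", "kwargs": {
  "moves": [
    [[5, -16, 0], [0, 0, 1.1], 55],
    [[9, -31, 0], [0, 0, 2.2], 55],
    [[14, -46, 0], [0, 0, 3.3], 55],
    [[19, -62, 0], [0, 0, 4.4], 55],
    [[24, -77, 0], [0, 0, 5.5], 55]
  ]
}}

```text
time_s: 5.0
ee_pos: [0.5008, 0.0538, 0.1738]
eef_rot: [-3.141, -0.001, 2.908]
force: [0.2, 0.9, -0.9]
grip_width: 0.0658
```

{"fn": "jog_arm", "kwargs": {
  "moves": [
    [[5, -18, 0], [0, 0, 1.2], 55],
    [[10, -36, 0], [0, 0, 2.4], 55],
    [[15, -53, 0], [0, 0, 3.6], 55],
    [[19, -68, 0], [0, 0, 4.7], 55],
    [[22, -78, 0], [0, 0, 5.4], 55]
  ]
}}

```text
time_s: 5.42
ee_pos: [0.5228, -0.0246, 0.1737]
eef_rot: [3.141, -0.001, -2.904]
force: [0.1, 0.2, -2.0]
grip_width: 0.0657
```

```bash
python3 - <<'E'
from station import ctrl, eyes
from h import *
o=ctrl.get_obs(); print(o["ee_pos"],o["eef_rot"],o["force"],o["qpos"],o["time_s"])
b=[((.5245,-.0231),.236,0,(0,0,255))]
c=eyes.camera("wrist"); crop(c,0,0,512,384,1.56,"w3.png")
c=eyes.camera("side"); overlay(c,b,200,60,350,220,4,"s3.png")
c=eyes.camera("top"); crop(c,200,90,400,230,3.3,"t3.png")
E
```

```text
[ 0.52284247 -0.02461123  0.17369839] [ 3.14134473e+00 -1.20708239e-03 -2.90392837e+00] [ 0.10328473  0.16116283 -1.95600254] [-1.16922182e-01  2.70272275e-01  1.63532128e+00 -1.97488765e-04
  1.23721718e+00 -1.92531787e+00] 5.4167
```

View pics/w3.png

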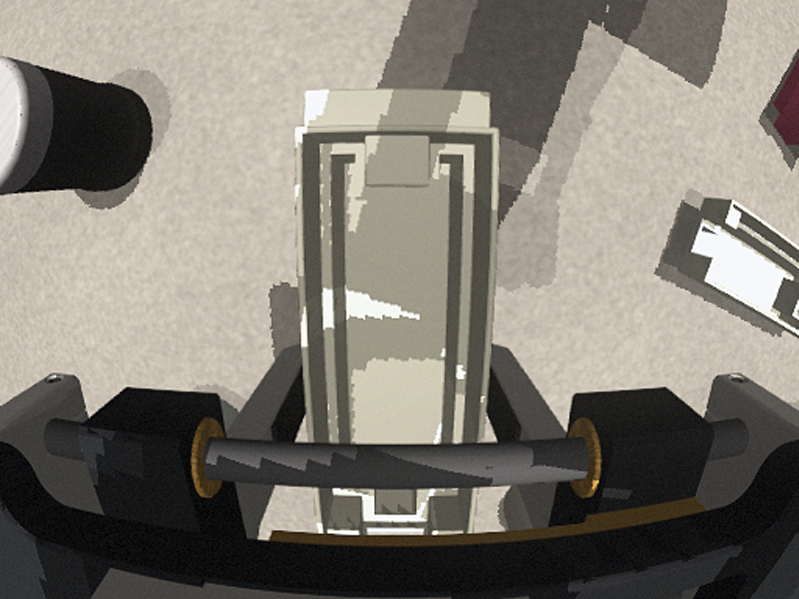

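View pics/s3.png

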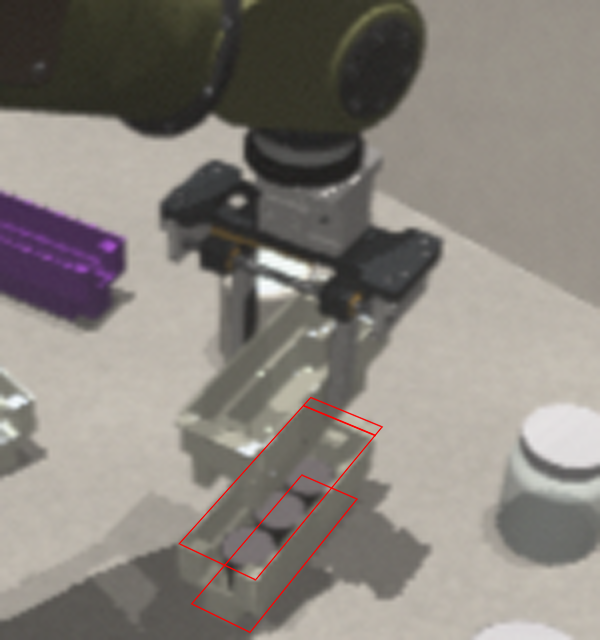

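View pics/t3.png

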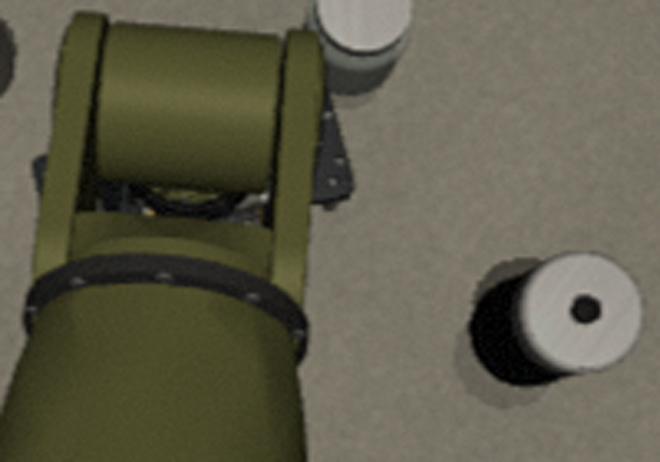

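{"fn": "jog_arm", "kwargs": {
  "moves": [
    [[0.7, 1.3, -14], [0, 0, 0], 55],
    [[0.7, 1.3, -30], [0, 0, 0], 55],
    [[0.7, 1.3, -46], [0, 0, 0], 55],
    [[0.7, 1.3, -56], [0, 0, 0], 55],
    [[0.7, 1.3, -60], [0, 0, 0], 55]
  ]
}}

```text
time_s: 5.98
ee_pos: [0.5228, -0.0212, 0.1129]
eef_rot: [3.141, -0.002, -2.91]
force: [0.1, -0.6, -1.3]
grip_width: 0.0661
```

```bash
python3 - <<'E'
from station import ctrl, eyes
from h import *
o=ctrl.get_obs(); print(o["ee_pos"],o["eef_rot"],o["force"])
b=[((.5245,-.0231),.236,0,(0,0,255)),((.5245,-.0231),.236+np.pi,o["ee_pos"][2]-.0396,(0,255,0))]
c=eyes.camera("side"); overlay(c,b,225,120,315,225,6,"s4.png")
E
```

```text
[ 0.52275572 -0.02124342  0.11285963] [ 3.14064134e+00 -2.32972701e-03 -2.90952693e+00] [ 0.1071441  -0.56992068 -1.33017547]
```

View pics/s4.png

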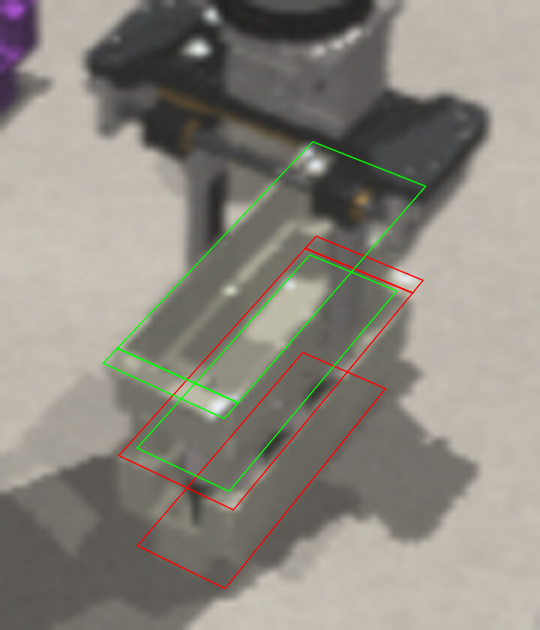

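{"fn": "jog_arm", "kwargs": {
  "moves": [
    [[0, 0, 0], [0, 0, 0], 55],
    [[0, 0, 0], [0, 0, 0], 55]
  ]
}}

```text
time_s: 6.2
ee_pos: [0.524, -0.0219, 0.1153]
eef_rot: [-3.141, 0.001, -2.909]
force: [0.4, 0.4, -1.3]
grip_width: 0.0658
```

{"fn": "jog_arm", "kwargs": {
  "moves": [
    [[-0.3, -1.2, -2], [0, 0, 0], 55],
    [[-0.3, -1.2, -4], [0, 0, 0], 55],
    [[-0.3, -1.2, -6], [0, 0, 0], 55],
    [[-0.3, -1.2, -8], [0, 0, 0], 55],
    [[-0.3, -1.2, -9], [0, 0, 0], 55]
  ]
}}

```text
time_s: 6.62
ee_pos: [0.5232, -0.0232, 0.1052]
eef_rot: [3.142, -0.0, -2.909]
force: [0.2, -0.0, -1.6]
grip_width: 0.066
```

{"fn": "jog_arm", "kwargs": {
  "moves": [
    [[0, 0, -1], [0, 0, 0], 55],
    [[0, 0, -2], [0, 0, 0], 55],
    [[0, 0, -3], [0, 0, 0], 55]
  ]
}}

```text
time_s: 6.87
ee_pos: [0.5233, -0.0232, 0.1024]
eef_rot: [-3.142, 0.0, -2.909]
force: [-0.2, -0.6, -0.3]
grip_width: 0.0658
```

{"fn": "jog_arm", "kwargs": {
  "moves": [
    [[0, 0, -0.5], [0, 0, 0], 55],
    [[0, 0, -1], [0, 0, 0], 55],
    [[0, 0, -1], [0, 0, 0], 55]
  ]
}}

```text
time_s: 7.12
ee_pos: [0.5233, -0.0232, 0.1016]
eef_rot: [-3.142, 0.0, -2.908]
force: [-0.7, -0.1, 2.5]
grip_width: 0.0659
```

{"fn": "jog_arm", "kwargs": {
  "moves": [
    [[0, 0, 0], [0, 0, 0], 68],
    [[0, 0, 0], [0, 0, 0], 72],
    [[0, 0, 0], [0, 0, 0], 78],
    [[0, 0, 0], [0, 0, 0], 86],
    [[0, 0, 0], [0, 0, 0], 94]
  ]
}}

```text
time_s: 7.53
ee_pos: [0.5233, -0.0232, 0.1014]
eef_rot: [-3.142, 0.0, -2.909]
force: [0.1, -0.6, -0.5]
grip_width: 0.0881
```

{"fn": "jog_arm", "kwargs": {
  "moves": [
    [[0, 0, 10], [0, 0, 0], 94],
    [[0, 0, 30], [0, 0, 0], 94],
    [[0, 0, 55], [0, 0, 0], 94],
    [[0, 0, 80], [0, 0, 0], 94],
    [[0, 0, 100], [0, 0, 0], 94]
  ]
}}

```text
time_s: 7.95
ee_pos: [0.5234, -0.0232, 0.2042]
eef_rot: [-3.141, 0.002, -2.909]
force: [0.7, 0.7, -0.4]
grip_width: 0.094
```

```bash
python3 - <<'E'
from station import ctrl, eyes
from h import *
o=ctrl.get_obs(); print(o["ee_pos"],o["eef_rot"],o["force"])
c=eyes.camera("wrist"); crop(c,0,0,512,384,1.56,"w5.png")
b=[((.5245,-.0231),.236,0,(0,0,255)),((.5245,-.0231),.236+np.pi,.062,(0,255,0))]
c=eyes.camera("side"); overlay(c,b,225,120,315,225,6,"s5.png")
E
```

```text
[ 0.52344911 -0.02321734  0.20415847] [-3.14098877e+00  1.64075793e-03 -2.90850776e+00] [ 0.71123066  0.73953648 -0.39684855]
```

View pics/s5.png

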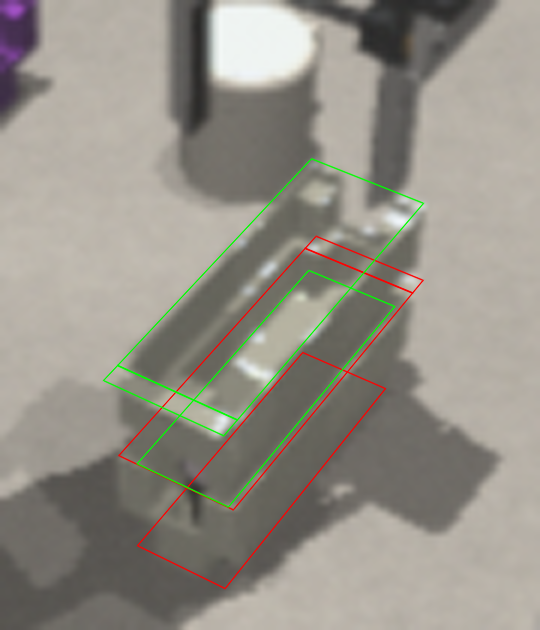

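View pics/w5.png

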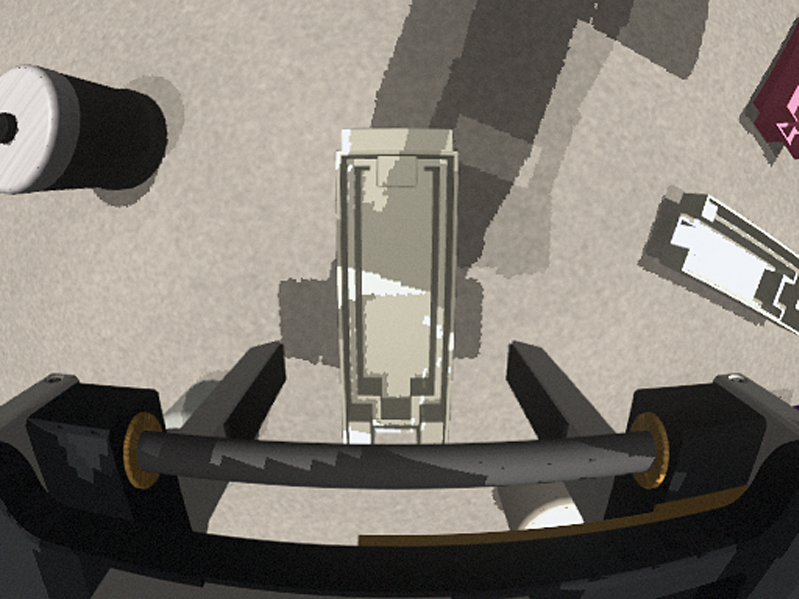

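{"fn": "jog_arm", "kwargs": {
  "moves": [
    [[-4, 12, 0], [0, 0, -0.8], 94],
    [[-9, 28, 0], [0, 0, -1.9], 94],
    [[-13, 44, 0], [0, 0, -3.1], 94],
    [[-18, 60, 0], [0, 0, -4.3], 94],
    [[-23, 77, 0], [0, 0, -5.5], 94]
  ]
}}

```text
time_s: 8.47
ee_pos: [0.4997, 0.0544, 0.201]
eef_rot: [-3.141, -0.001, 2.889]
force: [-0.0, -0.3, 0.1]
grip_width: 0.0938
```

{"fn": "jog_arm", "kwargs": {
  "moves": [
    [[-5, 16, 0], [0, 0, -1.1], 94],
    [[-10, 32, 0], [0, 0, -2.2], 94],
    [[-14, 47, 0], [0, 0, -3.3], 94],
    [[-19, 62, 0], [0, 0, -4.4], 94],
    [[-24, 78, 0], [0, 0, -5.5], 94]
  ]
}}

```text
time_s: 8.88
ee_pos: [0.4757, 0.1324, 0.201]
eef_rot: [-3.141, -0.0, 2.41]
force: [0.2, 0.3, -0.3]
grip_width: 0.0938
```

{"fn": "jog_arm", "kwargs": {
  "moves": [
    [[-5, 16, 0], [0, 0, -1.1], 94],
    [[-10, 32, 0], [0, 0, -2.2], 94],
    [[-14, 47, 0], [0, 0, -3.3], 94],
    [[-19, 62, 0], [0, 0, -4.4], 94],
    [[-24, 78, 0], [0, 0, -5.5], 94]
  ]
}}

```text
time_s: 9.3
ee_pos: [0.4517, 0.2104, 0.201]
eef_rot: [-3.141, 0.0, 1.93]
force: [0.5, -0.4, 0.3]
grip_width: 0.0944
```

{"fn": "jog_arm", "kwargs": {
  "moves": [
    [[-5, 18, 0], [0, 0, -1.2], 94],
    [[-10, 36, 0], [0, 0, -2.4], 94],
    [[-15, 53, 0], [0, 0, -3.6], 94],
    [[-19, 66, 0], [0, 0, -4.7], 94],
    [[-22, 76, 0], [0, 0, -5.3], 94]
  ]
}}

```text
time_s: 9.72
ee_pos: [0.4296, 0.2867, 0.201]
eef_rot: [-3.141, 0.0, 1.467]
force: [-0.4, -0.4, -0.1]
grip_width: 0.0942
```

```bash
python3 - <<'E'
from station import ctrl, eyes
from h import *
o=ctrl.get_obs(); print(o["ee_pos"],o["eef_rot"],o["force"],o["time_s"])
c=eyes.camera("wrist"); crop(c,0,0,512,384,1.56,"w6.png")
c=eyes.camera("top"); overlay(c,[((.5245,-.0231),.236+np.pi,.062,(0,255,0)),((.5245,-.0231),.236,0,(0,0,255))],225,115,290,215,6,"t6.png")
E
```

```text
[0.42958587 0.28673555 0.20095527] [-3.14081560e+00  4.50981083e-04  1.46746803e+00] [-0.41547306 -0.38572456 -0.14918969] 9.7167
```

View pics/w6.png

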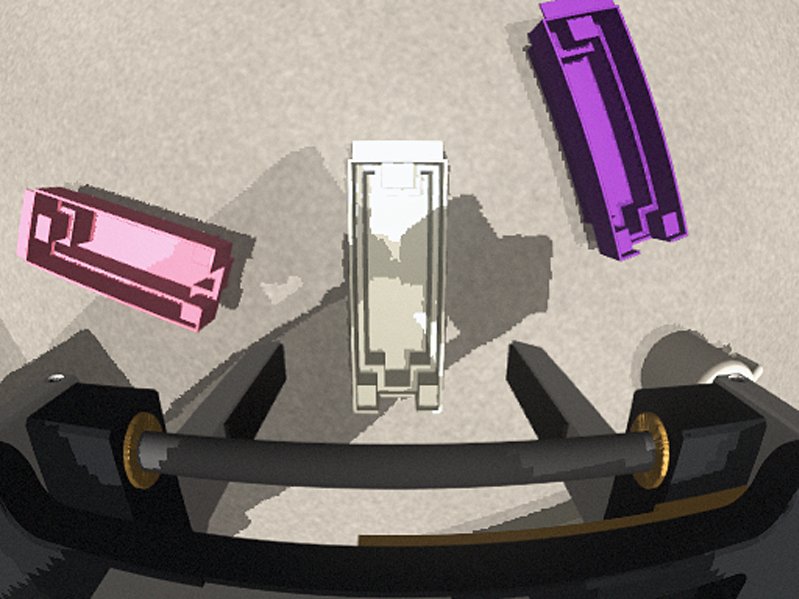

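View pics/t6.png

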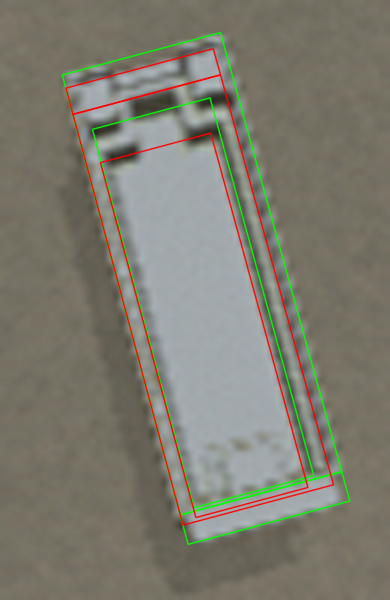

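```bash
python3 - <<'E'
from station import ctrl, eyes
from h import *
o=ctrl.get_obs()
c=eyes.camera("wrist")
s=lambda p:(np.array(p)+.5)/1.56-.5
RB=np.array([[.092,.033],[.092,-.033],[-.092,.033],[-.092,-.033]])
P=[px2w(c,s(p),.07,o) for p in [(349,160),(448,160),(355,413),(438,413)]]
t,y,r=fit(P,RB); print(t,y,r)
t=eyes.camera("top")
o6=lambda p:(np.array(p)+.5)/6+[225,115]-.5
# top bin: front corners (far) and lip (near)
for p in [(62,76),(218,33),(186,540),(348,502)]: print(px2w(t,o6(p),.132))
# w5
o["ee_pos"]=np.array([.52345,-.0232,.2042]);o["eef_rot"]=np.array([-3.141,.0016,-2.9085])
for p in [(337,153),(459,153)]: print(px2w(c,s(p),.132,o))
print(o["ee_pos"])
E
```

```text
[0.4302999  0.28463713] 1.4667850794332706 [[ 0.21344693 -0.74141517]
 [-0.15821598 -0.22557777]
 [ 1.73973675  0.10213392]
 [-1.7949677   0.86485903]]
[0.60557727 0.03041885 0.132     ]
[ 0.62133055 -0.03286729  0.132     ]
[ 0.41720004 -0.01474233  0.132     ]
[ 0.43050743 -0.078975    0.132     ]
[ 0.44339178 -0.07491969  0.132     ]
[ 0.42818555 -0.01112248  0.132     ]
[ 0.52345 -0.0232   0.2042 ]
```

{"fn": "jog_arm", "kwargs": {
  "moves": [
    [[0.7, -2, -38], [0, 0, 0], 94],
    [[0.7, -2, -76], [0, 0, 0], 94],
    [[0.7, -2, -114], [0, 0, 0], 94],
    [[0.7, -2, -145], [0, 0, 0], 94],
    [[0.7, -2, -161], [0, 0, 0], 94]
  ]
}}

```text
time_s: 10.33
ee_pos: [0.4297, 0.282, 0.0368]
eef_rot: [-3.138, 0.003, 1.473]
force: [0.0, -0.8, -0.8]
grip_width: 0.0941
```

{"fn": "jog_arm", "kwargs": {
  "moves": [
    [[0, 0, 0], [0, 0, 0], 80],
    [[0, 0, 0], [0, 0, 0], 74],
    [[0, 0, 0], [0, 0, 0], 70],
    [[0, 0, 0], [0, 0, 0], 66],
    [[0, 0, 0], [0, 0, 0], 60]
  ]
}}

```text
time_s: 10.75
ee_pos: [0.4317, 0.2841, 0.0419]
eef_rot: [3.14, -0.001, 1.472]
force: [-0.7, -1.2, 6.7]
grip_width: 0.0655
```

{"fn": "jog_arm", "kwargs": {
  "moves": [
    [[0, 0, 0], [0, 0, 0], 55],
    [[0, 0, 0], [0, 0, 0], 55],
    [[0, 0, 0], [0, 0, 0], 55]
  ]
}}

```text
time_s: 11.0
ee_pos: [0.4317, 0.2841, 0.0419]
eef_rot: [3.14, -0.001, 1.472]
force: [0.1, -2.0, 7.4]
grip_width: 0.0659
```

{"fn": "jog_arm", "kwargs": {
  "moves": [
    [[0, 0, 5], [0, 0, 0], 55],
    [[0, 0, 14], [0, 0, 0], 55],
    [[0, 0, 28], [0, 0, 0], 55],
    [[0, 0, 44], [0, 0, 0], 55],
    [[0, 0, 60], [0, 0, 0], 55]
  ]
}}

```text
time_s: 11.42
ee_pos: [0.4309, 0.2838, 0.102]
eef_rot: [3.141, -0.0, 1.472]
force: [0.6, 0.5, -1.0]
grip_width: 0.0659
```

{"fn": "jog_arm", "kwargs": {
  "moves": [
    [[0, 0, 20], [0, 0, 0], 55],
    [[0, 0, 45], [0, 0, 0], 55],
    [[0, 0, 75], [0, 0, 0], 55],
    [[0, 0, 105], [0, 0, 0], 55],
    [[0, 0, 130], [0, 0, 0], 55]
  ]
}}

```text
time_s: 11.83
ee_pos: [0.4309, 0.2838, 0.2337]
eef_rot: [3.14, -0.001, 1.472]
force: [0.9, -0.5, -0.4]
grip_width: 0.066
```

```bash
python3 - <<'E'
from station import ctrl, eyes
from h import *
o=ctrl.get_obs(); print(o["ee_pos"],o["eef_rot"],o["force"],o["qpos"])
c=eyes.camera("wrist"); crop(c,0,0,512,384,1.56,"w7.png")
s=lambda p:(np.array(p)+.5)/1.56-.5
for p in [(298,131),(497,131)]: 
  q=px2w(c,s(p),o["ee_pos"][2]+.0281,o)-o["ee_pos"]; print(q, q[0]*np.cos(o["eef_rot"][2])+q[1]*np.sin(o["eef_rot"][2]))
E
```

```text
[0.43085338 0.28379399 0.23366868] [ 3.13984707e+00 -1.24125174e-03  1.47247185e+00] [ 0.94152712 -0.48086665 -0.35969786] [5.11441887e-01 2.00954877e-01 1.57814840e+00 1.83023029e-05
 1.36034754e+00 6.09763640e-01]
[-0.02316492  0.09271727  0.0281    ] 0.08999544164669845
[0.04152976 0.0864053  0.0281    ] 0.09006477784634448
```

View pics/w7.png

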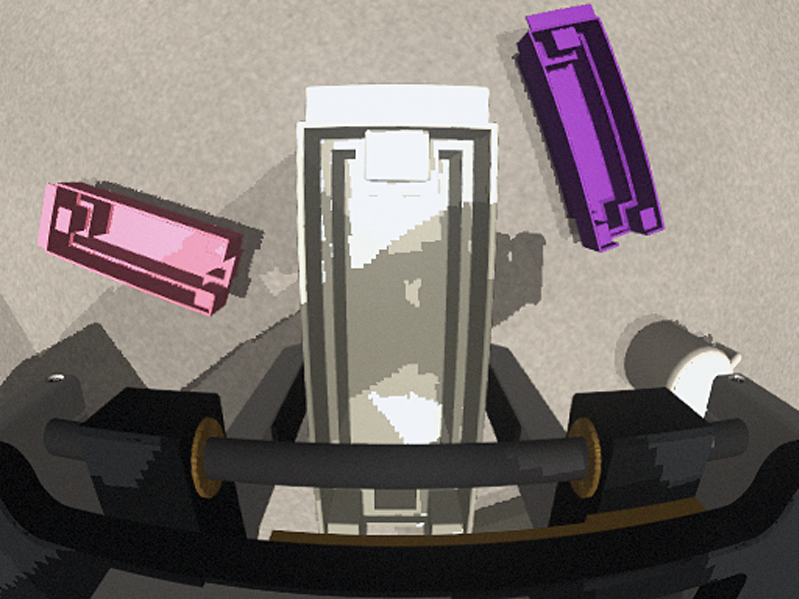

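{"fn": "jog_arm", "kwargs": {
  "moves": [
    [[4, -12, 0], [0, 0, -0.5], 55],
    [[9, -28, 0], [0, 0, -1.2], 55],
    [[13, -44, 0], [0, 0, -2.0], 55],
    [[18, -60, 0], [0, 0, -2.8], 55],
    [[23, -76, 0], [0, 0, -3.5], 55]
  ]
}}

```text
time_s: 12.3
ee_pos: [0.4538, 0.2063, 0.23]
eef_rot: [-3.141, 0.001, 1.162]
force: [0.5, -0.3, -0.6]
grip_width: 0.0662
```

{"fn": "jog_arm", "kwargs": {
  "moves": [
    [[5, -16, 0], [0, 0, -0.7], 55],
    [[9, -31, 0], [0, 0, -1.4], 55],
    [[14, -46, 0], [0, 0, -2.1], 55],
    [[19, -62, 0], [0, 0, -2.8], 55],
    [[23, -77, 0], [0, 0, -3.6], 55]
  ]
}}

```text
time_s: 12.72
ee_pos: [0.4768, 0.1292, 0.23]
eef_rot: [-3.141, 0.001, 0.848]
force: [0.0, -0.6, -1.0]
grip_width: 0.0657
```

{"fn": "jog_arm", "kwargs": {
  "moves": [
    [[5, -16, 0], [0, 0, -0.7], 55],
    [[9, -31, 0], [0, 0, -1.4], 55],
    [[14, -46, 0], [0, 0, -2.1], 55],
    [[19, -62, 0], [0, 0, -2.8], 55],
    [[23, -77, 0], [0, 0, -3.6], 55]
  ]
}}

```text
time_s: 13.13
ee_pos: [0.4997, 0.0523, 0.2299]
eef_rot: [-3.141, 0.001, 0.534]
force: [0.1, -0.1, -0.6]
grip_width: 0.066
```

{"fn": "jog_arm", "kwargs": {
  "moves": [
    [[5, -18, 0], [0, 0, -0.8], 55],
    [[10, -36, 0], [0, 0, -1.6], 55],
    [[15, -53, 0], [0, 0, -2.4], 55],
    [[19, -67, 0], [0, 0, -3.1], 55],
    [[23, -76, 0], [0, 0, -3.5], 55]
  ]
}}

```text
time_s: 13.55
ee_pos: [0.5226, -0.024, 0.23]
eef_rot: [-3.141, 0.001, 0.227]
force: [-0.1, -0.5, -0.3]
grip_width: 0.0656
```

{"fn": "jog_arm", "kwargs": {
  "moves": [
    [[0, 0, 0], [0, 0, 0], 55],
    [[0, 0, 0], [0, 0, 0], 55]
  ]
}}

```text
time_s: 13.72
ee_pos: [0.5227, -0.0224, 0.2301]
eef_rot: [-3.141, 0.001, 0.233]
force: [-0.2, 0.9, -0.9]
grip_width: 0.0657
```

```bash
python3 - <<'E'
from station import ctrl, eyes
from h import *
o=ctrl.get_obs(); print(o["ee_pos"],o["eef_rot"],o["force"],o["time_s"])
e=o["ee_pos"];y=o["eef_rot"][2]
b=[((.5246,-.0225),.234+np.pi,.062,(0,0,255)),((e[0]+.001*np.cos(y),e[1]+.001*np.sin(y)),y,e[2]-.0419,(0,255,0))]
c=eyes.camera("side"); overlay(c,b,215,80,315,215,5.5,"s8.png")
c=eyes.camera("wrist"); crop(c,0,0,512,384,1.56,"w8.png")
E
```

```text
[ 0.52269965 -0.02235588  0.23011998] [-3.14120807e+00  6.71976457e-04  2.33317804e-01] [-0.16066567  0.92192746 -0.91108682] 13.7167
```

View pics/s8.png

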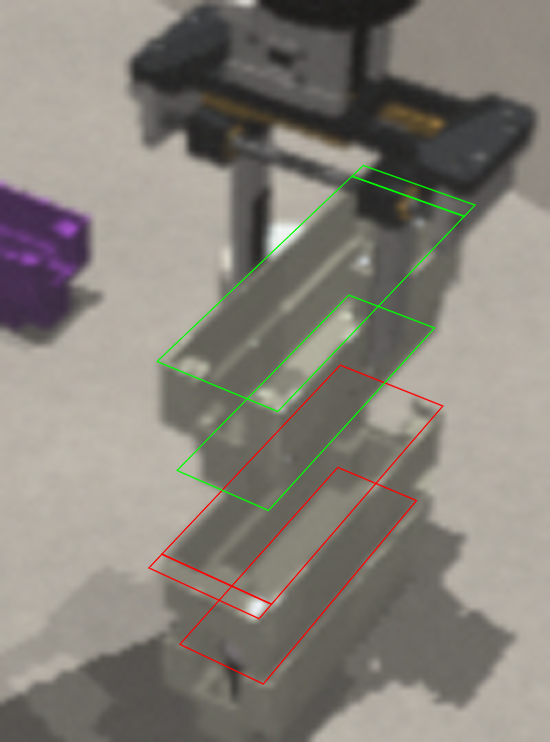

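View pics/w8.png

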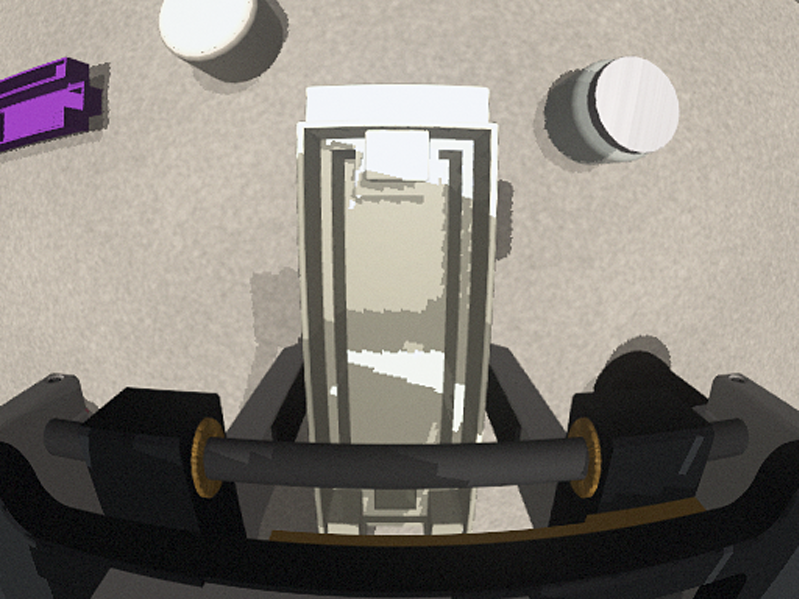

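{"fn": "jog_arm", "kwargs": {
  "moves": [
    [[0.9, -0.3, -13], [0, 0, 0], 55],
    [[0.9, -0.3, -28], [0, 0, 0], 55],
    [[0.9, -0.3, -40], [0, 0, 0], 55],
    [[0.9, -0.3, -48], [0, 0, 0], 55],
    [[0.9, -0.3, -50], [0, 0, 0], 55]
  ]
}}

```text
time_s: 14.23
ee_pos: [0.5233, -0.0219, 0.1793]
eef_rot: [-3.141, 0.002, 0.234]
force: [-0.0, 1.3, -0.9]
grip_width: 0.0656
```

{"fn": "jog_arm", "kwargs": {
  "moves": [
    [[0, 0, 0], [0, 0, 0], 55],
    [[0, 0, 0], [0, 0, 0], 55]
  ]
}}

```text
time_s: 14.4
ee_pos: [0.5241, -0.0223, 0.1811]
eef_rot: [3.141, -0.001, 0.234]
force: [0.1, 0.1, -0.9]
grip_width: 0.0657
```

```bash
python3 - <<'E'
from station import ctrl, eyes
from h import *
o=ctrl.get_obs(); print(o["ee_pos"],o["eef_rot"],o["force"],o["time_s"])
c=eyes.camera("side"); crop(c,215,80,315,215,5.5,"s9.png")
E
```

```text
[ 0.52410959 -0.02228705  0.18111607] [ 3.14132310e+00 -8.00808996e-04  2.33626051e-01] [ 0.14305466  0.14520183 -0.87647818] 14.4
```

View pics/s9.png

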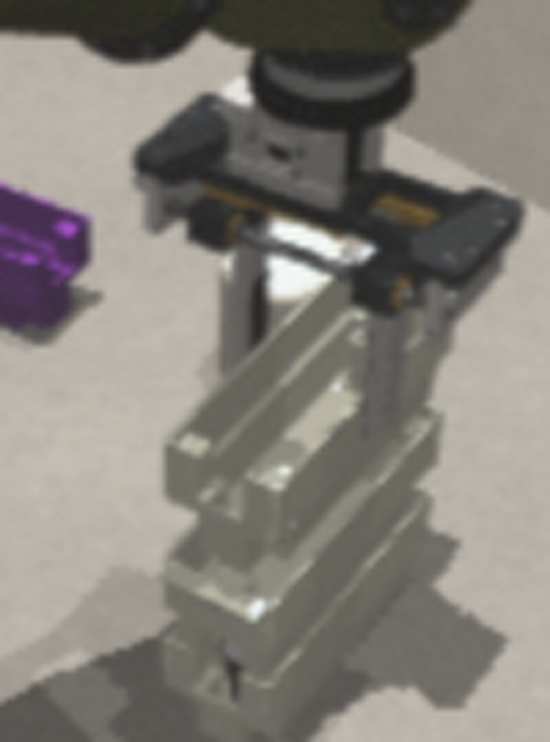

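{"fn": "jog_arm", "kwargs": {
  "moves": [
    [[-0.4, -0.3, -2], [0, 0, 0], 55],
    [[-0.4, -0.3, -4], [0, 0, 0], 55],
    [[-0.4, -0.3, -6], [0, 0, 0], 55],
    [[-0.4, -0.3, -8], [0, 0, 0], 55],
    [[-0.4, -0.3, -9.5], [0, 0, 0], 55]
  ]
}}

```text
time_s: 14.87
ee_pos: [0.5234, -0.0228, 0.1707]
eef_rot: [-3.142, 0.0, 0.233]
force: [0.0, 0.3, -1.6]
grip_width: 0.066
```

{"fn": "jog_arm", "kwargs": {
  "moves": [
    [[0, 0, -1], [0, 0, 0], 55],
    [[0, 0, -2], [0, 0, 0], 55],
    [[0, 0, -3], [0, 0, 0], 55],
    [[0, 0, -3.5], [0, 0, 0], 55]
  ]
}}

```text
time_s: 15.2
ee_pos: [0.5235, -0.0228, 0.1673]
eef_rot: [-3.142, 0.0, 0.233]
force: [-0.5, -0.0, -1.2]
grip_width: 0.066
```

{"fn": "jog_arm", "kwargs": {
  "moves": [
    [[0, 0, -0.5], [0, 0, 0], 55],
    [[0, 0, -1], [0, 0, 0], 55],
    [[0, 0, -1.2], [0, 0, 0], 55],
    [[0, 0, -1.2], [0, 0, 0], 55]
  ]
}}

```text
time_s: 15.53
ee_pos: [0.5235, -0.0228, 0.1662]
eef_rot: [3.142, -0.0, 0.233]
force: [-0.2, -0.3, -1.3]
grip_width: 0.0666
```

{"fn": "jog_arm", "kwargs": {
  "moves": [
    [[0, 0, -0.4], [0, 0, 0], 55],
    [[0, 0, -0.8], [0, 0, 0], 55],
    [[0, 0, -0.8], [0, 0, 0], 55]
  ]
}}

```text
time_s: 15.78
ee_pos: [0.5236, -0.0229, 0.1659]
eef_rot: [3.141, -0.0, 0.233]
force: [-1.5, 0.5, 4.2]
grip_width: 0.0665
```

Contact came at TCP z = 165.9 mm, which is the predicted seating height. I'll open the fingers and retreat.

{"fn": "jog_arm", "kwargs": {
  "moves": [
    [[0, 0, 0], [0, 0, 0], 68],
    [[0, 0, 0], [0, 0, 0], 72],
    [[0, 0, 0], [0, 0, 0], 78],
    [[0, 0, 0], [0, 0, 0], 86],
    [[0, 0, 0], [0, 0, 0], 94]
  ]
}}

```text
time_s: 16.2
ee_pos: [0.5235, -0.0228, 0.1653]
eef_rot: [-3.142, 0.0, 0.233]
force: [-0.3, -0.2, 0.1]
grip_width: 0.0878
```

{"fn": "jog_arm", "kwargs": {
  "moves": [
    [[0, 0, 5], [0, 0, 0], 94],
    [[0, 0, 20], [0, 0, 0], 94],
    [[0, 0, 45], [0, 0, 0], 94],
    [[0, 0, 70], [0, 0, 0], 94],
    [[0, 0, 90], [0, 0, 0], 94]
  ]
}}

```text
time_s: 16.62
ee_pos: [0.5236, -0.0228, 0.2577]
eef_rot: [3.141, -0.001, 0.233]
force: [-0.7, 0.3, 0.4]
grip_width: 0.0938
```

```bash
python3 - <<'E'
from station import ctrl, eyes
from h import *
o=ctrl.get_obs(); print(o["ee_pos"],o["eef_rot"],o["force"],o["time_s"])
c=eyes.camera("wrist"); crop(c,0,0,512,384,1.56,"w10.png")
b=[((.5246,-.0225),.234,.124,(0,255,0)),((.5246,-.0225),.234+np.pi,.062,(0,0,255))]
c=eyes.camera("side"); overlay(c,b,215,80,315,215,5.5,"s10.png")
E
```

```text
[ 0.5235987  -0.02279184  0.25770404] [ 3.14112336e+00 -1.32462612e-03  2.33093781e-01] [-0.72783182  0.34932631  0.44349357] 16.6167
```

View pics/s10.png

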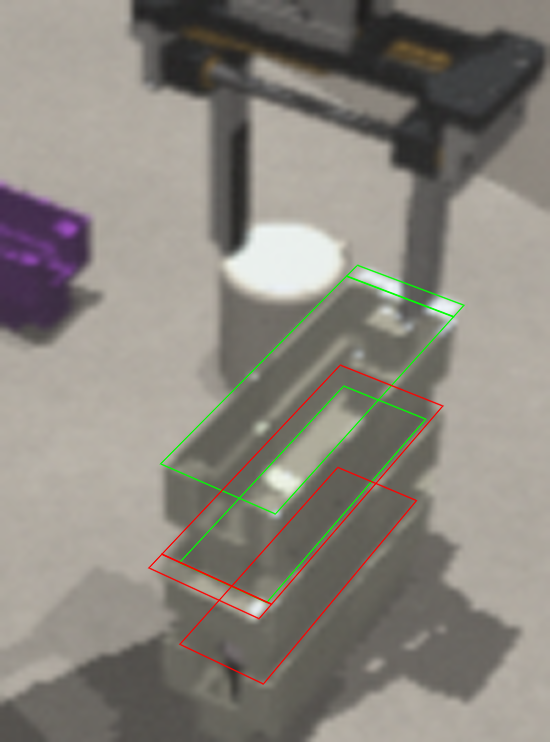

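View pics/w10.png

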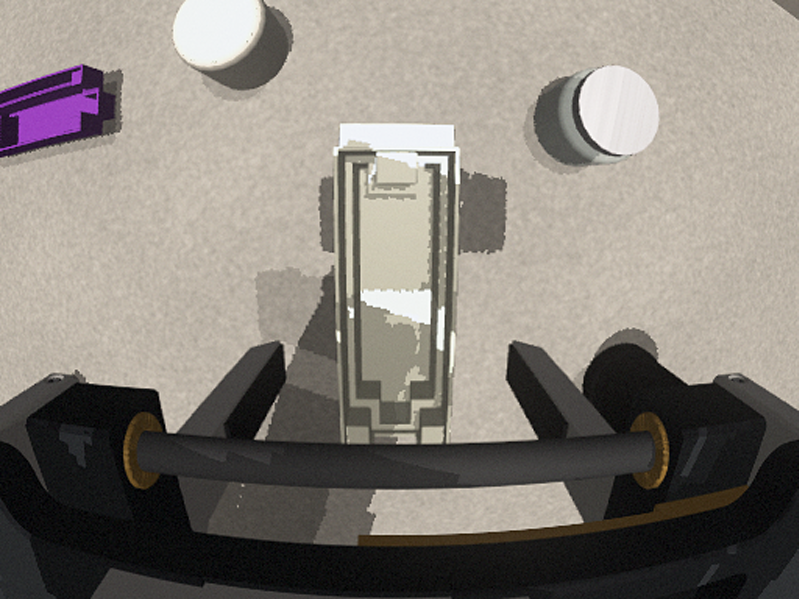

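{"fn": "jog_arm", "kwargs": {
  "moves": [
    [[-3, 25, 10], [0, 0, 0], 94],
    [[-6, 55, 20], [0, 0, 0], 94],
    [[-9, 90, 20], [0, 0, 0], 94],
    [[-12, 125, 20], [0, 0, 0], 94],
    [[-15, 155, 20], [0, 0, 0], 94]
  ]
}}

```text
time_s: 17.13
ee_pos: [0.5078, 0.134, 0.2749]
eef_rot: [-3.141, 0.001, 0.233]
force: [0.6, -0.1, 0.4]
grip_width: 0.0936
```

{"fn": "jog_arm", "kwargs": {
  "moves": [
    [[-3, 25, 0], [0, 0, 0], 94],
    [[-6, 50, 0], [0, 0, 0], 94],
    [[-9, 75, 0], [0, 0, 0], 94],
    [[-9, 85, 0], [0, 0, 0], 94],
    [[-9, 85, 0], [0, 0, 0], 94]
  ]
}}

```text
time_s: 17.55
ee_pos: [0.4991, 0.2186, 0.2746]
eef_rot: [3.142, 0.001, 0.235]
force: [0.7, -0.7, -0.8]
grip_width: 0.0941
```

```bash
python3 - <<'E'
from station import ctrl, eyes
from h import *
b=[((.5246,-.0225),.234,.124,(0,255,0)),((.5246,-.0225),.234+np.pi,.062,(255,0,0)),((.5245,-.0231),.236,0,(0,0,255))]
c=eyes.camera("top"); overlay(c,b[:1],225,100,300,215,5,"t11.png")
c=eyes.camera("side"); overlay(c,b[:0],215,80,315,215,5.5,"s11.png")
E
```

```text
(no output)
```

View pics/t11.png

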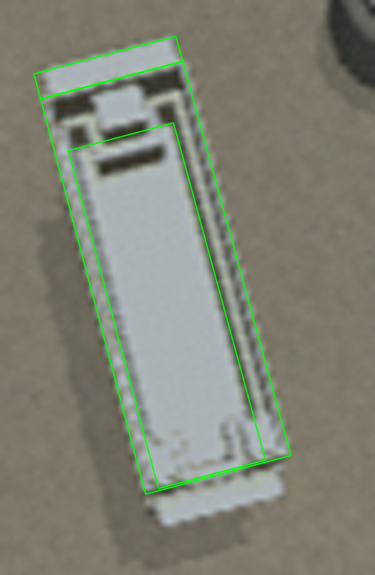

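View pics/s11.png

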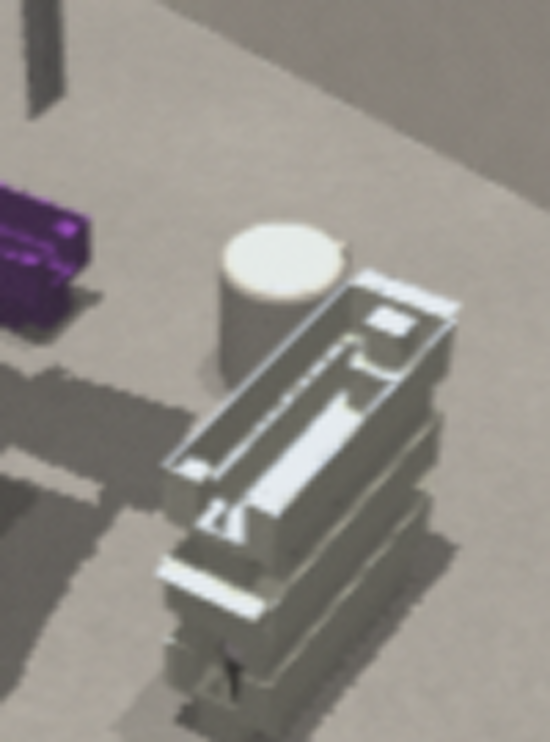

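The overlay for a bin seated at 124 mm matches the top bin within 1–2 mm. The tower stands level and alternates end for end, and the arm is clear of it.

```bash
python3 - <<'E'
from station import ctrl
print(ctrl.hand_in())
E
```

```text
the job is handed in; nothing more can be done
None
```

I built the tower on the pod bin where it stood and handed the job in at about 17.6 s of the 61 s allowed; no verdict is reported.

- **Build:** I lifted spare_top out of spare_low, turned it 109°, and lowered it onto the pod bin with its front over the pod bin's back. I then turned spare_low the other way and set it on spare_top in the same manner.
- **Seating:** Both bins touched down at the height predicted for 62 mm seating, with a contact force of about 5 N each, and I only opened the fingers after that.
- **Last camera checks:** The tower stands level, with each bin turned end for end to the one below. The overlay for the top bin matches its expected position within about 1–2 mm. The mug looks undisturbed and the gripper is clear of everything.
- **Not checked directly:** The pods are hidden under the bins, so I could not see them at the end; nothing touched them on the way. I did not measure the frother or sugar jar again either, but nothing came near them.
- **Disagreements:** The top and wrist cameras differed by 1–2 mm on where the bins were, which is within the 4 mm play. While gripping each bin, the tool also showed an upward force of 5–7 N, which went away on lifting.

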